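# Shut and clamp the food carrier

### The job

The steel food carrier with the tray of pasta is ready to go: push its open lid fully down with the fingertips, then push the red clamp lever over past its centre so that it snaps into its clamped position, leaning over the lid. Only push: nothing is to be lifted, the carrier must stay where it stands, and the jar, cup and spatula beside it must be left alone. Take the hand clear of everything when done.

Things in the scene. Friction and masses are not known exactly. Their poses are not given: they have to be found in the camera images.
- carrier: Steel food carrier: open-topped tub 260 mm (its x) by 170 mm (y) by 100 mm high, about 6 kg, loose on the counter, turned by up to 20 degrees from the world axes. Origin: centre of its underside; z up. The lid is hinged along its +y side; the clamp is in the middle (x = 0) of its -y side. A bar grip sticks out 23 mm from each x end.
- lid (a joint): Lid angle in rad: 0 is shut, larger is more open (starts between 0.75 and 1.2, stop at 1.5). From the hinge the lid reaches towards the carrier's -y, level at 0, upright at 1.57. The hinge is stiff: the lid stays at any angle where it is left, and takes about 1 to 4 N at its free edge to push shut.
- lid_hinge (a point): Middle of the lid's hinge axis, which runs along the carrier's x: carrier frame (0, 85, 102) mm. The lid's inner face lies in the plane of this axis, its outer face 12 mm further out. The outer face looks to +y and up while open, and is the top when shut, 114 mm above the counter.
- lid_edge (a point): Middle of the free edge of the lid, on its outer face, 174 mm from the hinge. The lid is a flat steel plate, 264 mm along the hinge, 174 mm across, 12 mm thick.
- clamp (a joint): Clamp lever angle in rad: 0 is open, leaning 0.7 rad from vertical outwards (carrier's -y); 1.4 is clamped, leaning 0.7 rad the other way, over the lid (+y). A spring drives it from its centre (0.7) to the nearer stop: pushing at the tip takes about 3 N at first, less towards the centre, and past it the lever snaps over by itself.
- clamp_pivot (a point): The lever's axis (along the carrier's x) at its middle: carrier frame (0, -117, 122) mm.
- clamp_tip (a point): Centre of the rounded end of the red lever grip, 90 mm from the pivot. The grip is a round bar 18 mm thick on the outer 54 mm of the lever. A 42 mm steel arm with a rubber foot turns with it on the same pivot, 0.87 rad to its lid side: upright when open, level over the lid's edge when clamped.
- jar: Jar with a green cap, 66 mm in diameter, 110 mm tall, upright, origin at the centre of its underside. Leave alone.
- cup: Open steel cup, 76 mm in diameter, 85 mm tall, upright, origin at the centre of its underside. Leave alone.
- spatula: Blue spatula lying on the counter beyond the clamp, 280 mm long along its own x, origin at its middle. Leave alone.

How it is judged:
By the outcome, as a careful person would: the job done as asked, in the order asked, and still so for the second after the job is handed in, with the robot touching nothing.
It also fails if it takes over 43 s, if anything falls off the work surface, if the arm or the gripper's body presses on something with over 40 N, if the wrist force passes 120 N, or if a joint passes its speed limit or range.

### The arm

A 7-joint arm with a two-finger parallel gripper is mounted at the origin on the work surface. World frame = base frame: x ahead of the robot, y to its left, z up, the work surface at z = 0. Lengths are in mm, angles in rad, forces in N, time in s.
With the tool pointing down it reaches from about 425 to 1025 mm from the base axis. Payload 9.4 kg.
Tool frame: the origin (TCP) lies between the finger pads; the fingertips stand 14 mm ahead of it and the grasp point (between the pads) lies 5 mm behind it; z points along the fingers, y is the direction in which the jaws open and shut (so a half turn about z gives the same grasp; the last joint's range is limited). The gripper opens to 93 mm and grips with 3 to 60 N. Pads are 15 mm wide; open, the fingers measure 128 mm over their backs; the gripper's body (75 mm by 188 mm) begins 65 mm behind the grasp point.
Start: joints at [-1.245, 0.599, -0.003, 1.599, 0.002, 0.943, -0.08], TCP at [284.201, 666.974, 232.618] pointing down, gripper open.
Joint ranges: [-2.57, 2.57], [-0.35, 1.97], [-1.29, 1.29], [0.11, 2.56], [-1.05, 4.19], [0.11, 1.86], [-2.63, 2.63]. Speed limits (rad/s): [2.22, 2.22, 3.01, 3.01, 3.14, 3.14, 3.14].

### API

Orientations are given as a unit quaternion [w, x, y, z].
In Python, from bench import status, eyes, workorder gives the robot as it stands.
- The arm moves only by the tool jog_arm, never from a script. Its argument "plan" is a list of rows, each an object of numbers: "tx", "ty", "tz": the shift along the world's x, y, z in mm; "rx", "ry", "rz": the turn, a rotation vector about the world's x, y, z in rad. A call has 1 to 12 rows; each row shifts and turns the pose as measured when the row begins; what a row does not reach is not made up. A row lasts 1/10 s, in which the tool goes at most 50 mm and 8.59 degrees, less where a joint would pass 70% of its speed; a pose out of reach is approached as far as the arm can. A call with a gripper value outside its range is refused whole. "jaw" is the closure, from -1 (fully open) to 1 (shut), set as the call begins (left out, the last holds). The fingers move at their own pace and stop on an object; "newtons" is the grip in N (left out, the last holds). Time passes only in rows, so rows that do not move let the fingers close. It gives the time, the measured TCP pose, the force and the opening at its end, in the units of the state.
- status.state(): the state, without advancing time (a new reading comes with each control period).
- eyes.get_image(name): name is "scene" or "top" or "wrist"; returns the picture (480x640x3 uint8, blue, green, red); there is no depth.
- eyes.camera_params(name): a dict with "fovy" (degrees; the focal length in pixels is half the picture's height over the tangent of half this angle, whatever the lens; pixels are square), "cx", "cy" (the principal point, pixels), "k1" (the pictures are not rectified: a ray, as slopes to the right and down, at radius r is drawn at 1 + k1 r^2 times it, then the intrinsics apply), "xyz" and "rotation" of the camera in the world. Camera axes: x right, y down, z forward; pixel columns grow to the right and rows downward; lengths in mm; the calibration is good to about 2 mm. A picture is of the moment at which its call begins: read the wrist's pose just before it. camera_params takes no time and is no camera call; for the wrist camera it gives the pose at the moment of the call.
- workorder.job_done(): hands the job in, once; it reports no verdict.
The state is a dict: "t": time; "joint_positions": joint angles; "qvel": joint speeds; "joint_torque": joint torques, N m; "position": TCP position; "ee_rot": TCP orientation; "contact_force": force on the tool from outside, world axes, zero at the start; "torque": the same for the moment, N m; "width": opening from 0.0 (shut) to 1.0 (fully open).
Only numpy, scipy, OpenCV 4.12 (cv2) and the standard library are available. Lean on these libraries where they do the work, as an engineer would, in place of code of your own. Each camera call takes 0.05 s, during which the arm holds its last target. There are 200 camera calls.

## Working session

There is one attempt and no reset: what is moved stays moved. The work goes in short steps, Python scripts to look and compute and a tool call to move; the robot and the scene stay as the last step left them, time stands still between calls to the robot, and variables do not carry over. Pictures are saved under pics/ and viewed, about 8 in all and at most 12, crops included, and the job is handed in when it is done.

Besides the shell and the picture viewer there is one more tool, called after "Request:" as name(argument=value, ...), one argument or row to a line, values as JSON. jog_arm: Moves the arm, as the interface text tells. Its arguments: {"type":"object","properties":{"plan":{"type":"array","items":{"type":"object","properties":{"tx":{"type":"number"},"ty":{"type":"number"},"tz":{"type":"number"},"rx":{"type":"number"},"ry":{"type":"number"},"rz":{"type":"number"}}}},"jaw":{"type":"number"},"newtons":{"type":"number"}},"required":["plan"]}

```bash
ls; mkdir -p pics; cat > h.py <<'E'
import numpy as np,cv2
from bench import status,eyes
def K(c):
    f=240/np.tan(np.radians(c["fovy"])/2); return f
def ray(c,u,v):
    f=K(c); p=np.array([(u-c["cx"])/f,(v-c["cy"])/f]); q=p.copy()
    for _ in range(30): q=p/(1+c["k1"]*(q@q))
    R=np.array(c["rotation"],float)
    if R.shape!=(3,3):
        from scipy.spatial.transform import Rotation as Ro
        R=Ro.from_quat(np.roll(R,-1)).as_matrix()
    d=R@np.array([*q,1]); return np.array(c["xyz"],float),d/np.linalg.norm(d)
def onz(c,u,v,z):
    o,d=ray(c,u,v); return o+d*(z-o[2])/d[2]
def tri(a,b):
    (o,d),(p,e)=a,b
    s=np.linalg.lstsq(np.c_[d,-e],p-o,rcond=None)[0]
    x,y=o+d*s[0],p+e*s[1]; return (x+y)/2,np.linalg.norm(x-y)
def proj(c,X):
    R=np.array(c["rotation"],float)
    if R.shape!=(3,3):
        from scipy.spatial.transform import Rotation as Ro
        R=Ro.from_quat(np.roll(R,-1)).as_matrix()
    q=R.T@(np.array(X)-c["xyz"]); s=q[:2]/q[2]; s=s*(1+c["k1"]*(s@s)); f=K(c)
    return s*f+[c["cx"],c["cy"]]
E
python3 - <<'E'
from h import *
for n in("scene","top"):
    cv2.imwrite(f"pics/{n}0.png",eyes.get_image(n)); print(n,eyes.camera_params(n))
s=status.state(); print(s)
E
```

```text
pics
scene {'fovy': 55.93116329060695, 'cx': 323.99292659480193, 'cy': 233.89886525017675, 'k1': -0.02251641195850201, 'xyz': array([1041.42348237,  516.57913578,  829.73149962]), 'rotation': array([-0.12444249,  0.3050816 ,  0.88299238, -0.33431085])}
top {'fovy': 43.2943338399959, 'cx': 313.3231458930646, 'cy': 233.42893486814117, 'k1': -0.049169598127820825, 'xyz': array([ 595.41425419,   48.01461395, 1317.34036199]), 'rotation': array([-0.00686955,  0.71033694, -0.70358178,  0.01862569])}
{'t': 0.1, 'joint_positions': array([-1.24471538,  0.60005556, -0.0025475 ,  1.60005142,  0.0017962 ,
        0.94289366, -0.0798048 ]), 'qvel': array([-8.49046836e-04, -3.31546359e-03, -2.65924600e-03, -1.75166293e-03,
        1.24636856e-04,  9.78632502e-05,  2.41742936e-04]), 'joint_torque': array([ 5.69049545e-03, -7.66555953e+01,  1.50292128e+00, -2.52933544e+01,
       -5.22535702e-02,  1.37823180e-02,  7.63558774e-05]), 'position': array([284.0282274 , 666.59277915, 231.83815858]), 'ee_rot': array([-7.84910752e-05,  2.00004964e-01,  9.79794632e-01, -6.98494684e-04]), 'contact_force': array([-0.26331292, -0.52503689,  0.26873713]), 'torque': array([-0.04225487,  0.03673908, -0.00708452]), 'width': 1.0018999997029132}
```

View pics/scene0.png

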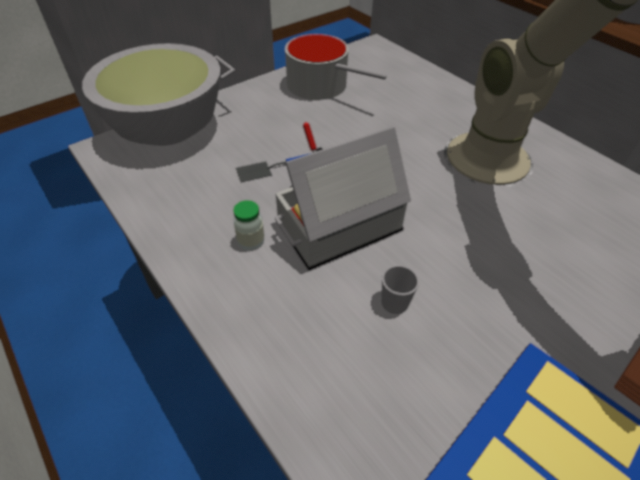

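View pics/top0.png

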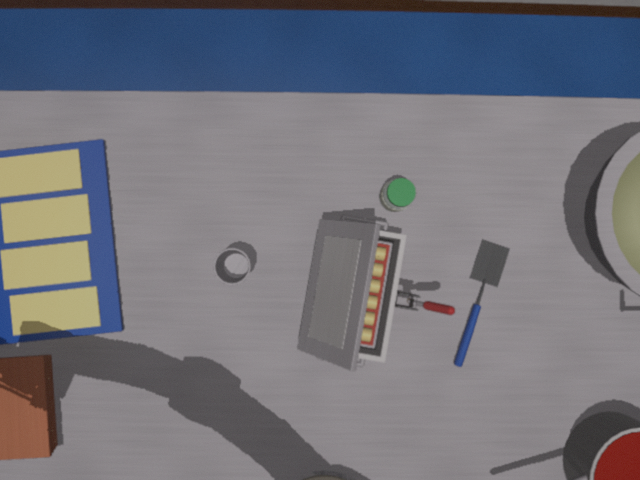

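The lid opens toward the image's left (+y). The clamp is on the right (-y), with its red tip near top (453,310) and scene (307,126). The jar is at top (400,193) and the cup at (235,264). I'll zoom in on both views to pick the corners.

```bash
python3 - <<'E'
from h import *
a=cv2.imread("pics/top0.png")[195:385,285:475]; b=cv2.imread("pics/scene0.png")[110:280,260:430]
a=cv2.resize(a,(400,400),interpolation=3); b=cv2.resize(b,(400,400),interpolation=3)
o=np.hstack([a,b]); cv2.imwrite("pics/c0.png",o)
ct,cs=eyes.camera_params("top"),eyes.camera_params("scene")
def red(n,box):
    im=cv2.imread(f"pics/{n}0.png"); h=cv2.cvtColor(im,cv2.COLOR_BGR2HSV)
    m=((h[...,0]<8)|(h[...,0]>172))&(h[...,1]>170)&(h[...,2]>70)
    y,x=np.nonzero(m); k=(x>box[0])&(x<box[1])&(y>box[2])&(y<box[3]); p=np.c_[x,y][k].astype(float)
    c=p.mean(0); w=np.linalg.svd(p-c,full_matrices=0)[2][0]; t=(p-c)@w
    return c,w,t.min(),t.max()
for n,box in(("top",(415,470,295,320)),("scene",(300,320,115,152))):
    c,w,l,h=red(n,box); print(n,c,c+w*l,c+w*h)
E
```

```text
<stdin>:10: RuntimeWarning: Mean of empty slice.
  ret = um.true_divide(
Traceback (most recent call last):
IndexError: index 0 is out of bounds for axis 0 with size 0
```

View pics/c0.png

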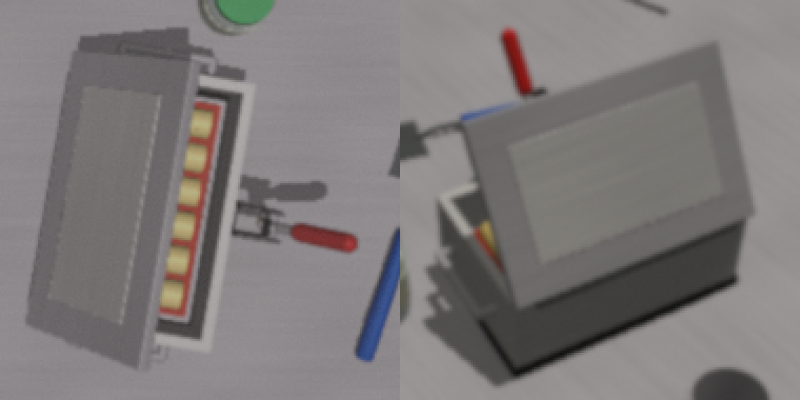

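The crop shows these corners (crop pixels):
- **Top view:** lid corners at (77,50), (200,62), (142,368) and (27,323); rim corners at (256,84) and (211,352); lever tip at (357,243).
- **Scene view:** lid corners at (463,121), (716,40), (753,214) and (517,306); lever tip at (508,30).

```bash
python3 - <<'E'
from h import *
ct,cs=eyes.camera_params("top"),eyes.camera_params("scene")
T=lambda u,v:(285+u*190/400-.25,195+v*190/400-.25)
S=lambda u,v:(260+(u-400)*170/400-.25,110+v*170/400-.25)
P={}
for n,t,s in(("freeH",(200,62),(463,121)),("freeL",(142,368),(716,40)),("hingeH",(77,50),(517,306)),("hingeL",(27,323),(753,214)),("tip",(352,242),(509,34))):
    P[n],e=tri(ray(ct,*T(*t)),ray(cs,*S(*s))); print(n,P[n].round(1),round(e,1))
print("lens",[np.linalg.norm(P[a]-P[b]).round(1) for a,b in(("freeH","freeL"),("hingeH","hingeL"),("freeH","hingeH"),("freeL","hingeL"))])
rH,rL=onz(ct,*T(256,84),100),onz(ct,*T(211,352),100)
print("rim",rH,rL,np.linalg.norm(rH-rL))
for a,b in((rH,rL),(P["freeH"],P["freeL"]),(P["hingeH"],P["hingeL"])): print("yaw",np.arctan2(*(a-b)[[1,0]]))
yaw=np.arctan2(*(rH-rL)[[1,0]])
yaw=np.mean([np.arctan2(*(a-b)[[1,0]]) for a,b in((rH,rL),(P["freeH"],P["freeL"]),(P["hingeH"],P["hingeL"]))])
ex=np.array([np.cos(yaw),np.sin(yaw)]);ey=np.array([-ex[1],ex[0]])
o=(rH+rL)[:2]/2+85*ey; print("yaw",yaw,"origin",o)
for n,p in P.items(): print(n,((p[:2]-o)@ex).round(1),((p[:2]-o)@ey).round(1),p[2].round(1))
m=(P["freeH"]+P["freeL"])/2-(P["hingeH"]+P["hingeL"])/2
print("lid ang",np.arctan2(m[2],-m[:2]@ey))
im=cv2.imread("pics/top0.png")
for n,u,v,z in(("jar",400,192,110),("cup",236,264,85)): print(n,onz(ct,u,v,z).round())
E
```

```text
freeH [650.  -86.  248.3] 4.2
freeL [393.7 -39.  248.8] 3.6
hingeH [668.   13.3 110.1] 2.8
hingeL [409.7  57.7 106.4] 0.9
tip [ 494.5 -228.9  193.2] 4.6
lens [np.float64(260.6), np.float64(262.1), np.float64(171.2), np.float64(172.9)]
rim [ 638.81246689 -160.17692738  100.        ] [ 382.4697092  -118.39206807  100.        ] 259.72597846085756
yaw -0.16158276383857448
yaw -0.18145120793879593
yaw -0.16999126609960882
yaw -0.17100841262565972 origin [525.10605986 -55.52433661]
freeH 128.2 -8.8 248.3
freeL -132.4 -6.1 248.8
hingeH 129.1 92.2 110.1
hingeL -132.9 91.9 106.4
tip -0.6 -176.1 193.2
lid ang 0.9541936339666945
jar [ 724. -145.  110.]
cup [576. 184.  85.]
```

Everything matches the given sizes: the carrier origin is at (525,-55.5), yaw is -0.171, the lid is at 0.95 rad, and the clamp tip is at carrier (0,-176,193). Next I'll move over the lid's outer side with the jaws shut.

Request:
jog_arm(
  plan=[
    {"tx": 15,"ty": -44,"tz": 6,"rz": -0.112},
    {"tx": 15,"ty": -44,"tz": 6,"rz": -0.112},
    {"tx": 15,"ty": -44,"tz": 6,"rz": -0.112},
    {"tx": 15,"ty": -44,"tz": 6,"rz": -0.112},
    {"tx": 15,"ty": -44,"tz": 6,"rz": -0.112},
    {"tx": 15,"ty": -44,"tz": 6,"rz": -0.112},
    {"tx": 15,"ty": -44,"tz": 6,"rz": -0.112},
    {"tx": 15,"ty": -44,"tz": 6,"rz": -0.112},
    {"tx": 15,"ty": -44,"tz": 6,"rz": -0.112},
    {"tx": 15,"ty": -44,"tz": 6,"rz": -0.112},
  ],
  jaw=1,
)

```text
invalid input at $.plan[0]: expected keys tx, ty, tz, rx, ry, rz
```

```bash
cat > st.py <<'E'
from h import *
from scipy.spatial.transform import Rotation as Ro
s=status.state(); R=Ro.from_quat(np.roll(s["ee_rot"],-1)).as_matrix()
ex=np.array([np.cos(-.171),np.sin(-.171)]);ey=np.array([-ex[1],ex[0]]);d=s["position"][:2]-[525.1,-55.5]
print("t",s["t"],"pos",s["position"].round(1),"car",(d@ex).round(1),(d@ey).round(1),"tipz",(s["position"][2]-14).round(1))
print("q",s["joint_positions"].round(2),"F",s["contact_force"].round(1),"w",s["width"],"yaw y",np.arctan2(R[1,1],R[0,1]).round(3),"z",R[:,2].round(3))
E
python3 st.py
```

```text
t 0.1 pos [284.  666.6 231.8] car -360.4 670.5 tipz 217.8
q [-1.24  0.6  -0.    1.6   0.    0.94 -0.08] F [-0.3 -0.5  0.3] w 1.0018999997029132 yaw y 1.168 z [-0.    -0.001 -1.   ]
```

Request:
jog_arm(
  plan=[
    {"tx": 15,"ty": -44,"tz": 6,"rx": 0,"ry": 0,"rz": -0.112},
    {"tx": 15,"ty": -44,"tz": 6,"rx": 0,"ry": 0,"rz": -0.112},
    {"tx": 15,"ty": -44,"tz": 6,"rx": 0,"ry": 0,"rz": -0.112},
    {"tx": 15,"ty": -44,"tz": 6,"rx": 0,"ry": 0,"rz": -0.112},
    {"tx": 15,"ty": -44,"tz": 6,"rx": 0,"ry": 0,"rz": -0.112},
    {"tx": 15,"ty": -44,"tz": 6,"rx": 0,"ry": 0,"rz": -0.112},
    {"tx": 15,"ty": -44,"tz": 6,"rx": 0,"ry": 0,"rz": -0.112},
    {"tx": 15,"ty": -44,"tz": 6,"rx": 0,"ry": 0,"rz": -0.112},
    {"tx": 15,"ty": -44,"tz": 6,"rx": 0,"ry": 0,"rz": -0.112},
    {"tx": 15,"ty": -44,"tz": 6,"rx": 0,"ry": 0,"rz": -0.112},
  ],
  jaw=1,
)

```text
t: 1.1
position: [430.6, 214.4, 288.6]
ee_rot: [-0.003, 0.702, 0.712, -0.001]
contact_force: [1.4, 0.9, -0.6]
width: 0.186
```

```bash
python3 st.py
```

```text
t 1.1 pos [430.6 214.4 288.6] car -139.1 249.9 tipz 274.6
q [-0.87  0.25  0.37  2.09 -0.13  0.83 -0.41] F [ 1.4  0.9 -0.6] w 0.18647533232153654 yaw y 0.015 z [-0.007  0.003 -1.   ]
```

Request:
jog_arm(
  plan=[
    {"tx": 17,"ty": -35,"tz": 0,"rx": 0,"ry": 0,"rz": -0.03},
    {"tx": 17,"ty": -35,"tz": 0,"rx": 0,"ry": 0,"rz": -0.03},
    {"tx": 17,"ty": -35,"tz": 0,"rx": 0,"ry": 0,"rz": -0.03},
    {"tx": 17,"ty": -35,"tz": 0,"rx": 0,"ry": 0,"rz": -0.03},
    {"tx": 17,"ty": -35,"tz": 0,"rx": 0,"ry": 0,"rz": -0.03},
    {"tx": 17,"ty": -30,"tz": 0,"rx": 0,"ry": 0,"rz": -0.03},
    {"tx": 0,"ty": 0,"tz": 0,"rx": 0,"ry": 0,"rz": 0},
  ],
)

```text
t: 1.8
position: [535.5, -6.2, 289.9]
ee_rot: [-0.002, 0.769, 0.639, -0.0]
contact_force: [0.5, 0.4, -0.1]
width: 0.002
```

```bash
python3 st.py
```

```text
t 1.8 pos [535.5  -6.2 289.9] car 1.8 50.3 tipz 275.9
q [-0.46  0.33  0.49  1.99 -0.2   0.88 -0.04] F [ 0.5  0.4 -0.1] w 0.001659585947602676 yaw y -0.184 z [-0.004  0.003 -1.   ]
```

Request:
jog_arm(
  plan=[
    {"tx": -2.5,"ty": -14,"tz": -19,"rx": 0,"ry": 0,"rz": 0},
    {"tx": -2.5,"ty": -14,"tz": -19,"rx": 0,"ry": 0,"rz": 0},
    {"tx": -1.2,"ty": -7,"tz": -6,"rx": 0,"ry": 0,"rz": 0},
    {"tx": -1.2,"ty": -7,"tz": -6,"rx": 0,"ry": 0,"rz": 0},
    {"tx": -1.2,"ty": -7,"tz": -6,"rx": 0,"ry": 0,"rz": 0},
    {"tx": -1.2,"ty": -7,"tz": -6,"rx": 0,"ry": 0,"rz": 0},
  ],
)

```text
t: 2.4
position: [526.2, -60.6, 227.0]
ee_rot: [-0.003, 0.768, 0.641, 0.001]
contact_force: [-0.8, 1.0, 2.4]
width: 0.003
```

```bash
python3 st.py; python3 - <<'E'
from h import *
cv2.imwrite("pics/s1.png",eyes.get_image("scene")[60:300,200:520])
E
```

```text
t 2.4 pos [526.2 -60.6 227. ] car 2.0 -4.8 tipz 213.0
q [-0.32  0.4   0.45  2.07 -0.27  0.73  0.13] F [-0.8  1.   2.4] w 0.0025156202069107434 yaw y -0.18 z [-0.002  0.006 -1.   ]
```

View pics/s1.png

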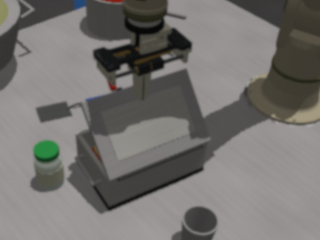

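The shut fingertips are on the lid near its free edge (about pixel (140,95)), with about 2.6 N on the tool. I'll follow the arc down from here.

Request:
jog_arm(
  plan=[
    {"tx": -2,"ty": -11,"tz": -9.5,"rx": 0,"ry": 0,"rz": 0},
    {"tx": -2,"ty": -11,"tz": -9.5,"rx": 0,"ry": 0,"rz": 0},
    {"tx": -1.4,"ty": -8,"tz": -12,"rx": 0,"ry": 0,"rz": 0},
    {"tx": -1.4,"ty": -8,"tz": -13,"rx": 0,"ry": 0,"rz": 0},
    {"tx": -1,"ty": -5.5,"tz": -13,"rx": 0,"ry": 0,"rz": 0},
    {"tx": -1,"ty": -5.5,"tz": -13,"rx": 0,"ry": 0,"rz": 0},
    {"tx": -0.5,"ty": -2.5,"tz": -12,"rx": 0,"ry": 0,"rz": 0},
  ],
)

```text
t: 3.15
position: [517.1, -112.8, 141.4]
ee_rot: [-0.003, 0.767, 0.642, 0.003]
contact_force: [-0.2, 0.4, 1.4]
width: 0.005
```

```bash
python3 st.py
```

```text
t 3.15 pos [ 517.1 -112.8  141.4] car 1.9 -57.8 tipz 127.4
q [-0.13  0.52  0.35  2.14 -0.36  0.53  0.32] F [-0.2  0.4  1.4] w 0.005139092721704129 yaw y -0.177 z [ 0.001  0.008 -1.   ]
```

Request:
jog_arm(
  plan=[
    {"tx": 0,"ty": 0,"tz": -5,"rx": 0,"ry": 0,"rz": 0},
    {"tx": 0,"ty": 0,"tz": -4,"rx": 0,"ry": 0,"rz": 0},
    {"tx": 0,"ty": 0,"tz": -3,"rx": 0,"ry": 0,"rz": 0},
  ],
)

```text
t: 3.45
position: [516.7, -113.7, 127.9]
ee_rot: [-0.003, 0.767, 0.641, 0.002]
contact_force: [-12.5, 2.1, 60.6]
width: 0.003
```

Request:
jog_arm(
  plan=[
    {"tx": 0,"ty": 0,"tz": -2,"rx": 0,"ry": 0,"rz": 0},
  ],
)

```text
t: 3.55
position: [516.7, -113.8, 127.9]
ee_rot: [-0.003, 0.767, 0.641, 0.003]
contact_force: [-12.4, 2.5, 55.4]
width: 0.005
```

Request:
jog_arm(
  plan=[
    {"tx": 0,"ty": 0,"tz": -2,"rx": 0,"ry": 0,"rz": 0},
  ],
)

```text
t: 3.65
position: [516.7, -113.8, 128.1]
ee_rot: [-0.003, 0.767, 0.641, 0.004]
contact_force: [-8.0, 0.4, 30.7]
width: 0.005
```

The lid bottomed out with the fingertips at z=114, which is the shut height. I'll lift off and check with the top camera.

Request:
jog_arm(
  plan=[
    {"tx": 0,"ty": 0,"tz": 20,"rx": 0,"ry": 0,"rz": 0},
    {"tx": 0,"ty": 0,"tz": 40,"rx": 0,"ry": 0,"rz": 0},
    {"tx": 0,"ty": 0,"tz": 40,"rx": 0,"ry": 0,"rz": 0},
    {"tx": 0,"ty": 0,"tz": 30,"rx": 0,"ry": 0,"rz": 0},
    {"tx": -7,"ty": -40,"tz": 0,"rx": 0,"ry": 0,"rz": 0},
    {"tx": -7,"ty": -40,"tz": 0,"rx": 0,"ry": 0,"rz": 0},
    {"tx": -7,"ty": -40,"tz": 0,"rx": 0,"ry": 0,"rz": 0},
    {"tx": -7,"ty": -40,"tz": 0,"rx": 0,"ry": 0,"rz": 0},
    {"tx": 0,"ty": 0,"tz": 0,"rx": 0,"ry": 0,"rz": 0},
  ],
)

```text
t: 4.55
position: [488.8, -273.6, 267.3]
ee_rot: [-0.001, 0.764, 0.646, 0.006]
contact_force: [-0.0, 0.1, 0.2]
width: 0.004
```

```bash
python3 st.py; python3 - <<'E'
from h import *
a=eyes.get_image("top");cv2.imwrite("pics/t2f.png",a); b=eyes.get_image("scene");cv2.imwrite("pics/s2f.png",b)
cv2.imwrite("pics/c2.png",np.hstack([cv2.resize(a[195:385,285:475],(400,400),interpolation=3),cv2.resize(b[60:260,230:430],(400,400),interpolation=3)]))
E
```

```text
t 4.55 pos [ 488.8 -273.6  267.3] car 1.4 -221.1 tipz 253.3
q [ 0.07  0.39  0.49  1.97 -0.26  0.84  0.53] F [-0.   0.1  0.2] w 0.00417057733390778 yaw y -0.167 z [ 0.008  0.01  -1.   ]
```

View pics/c2.png

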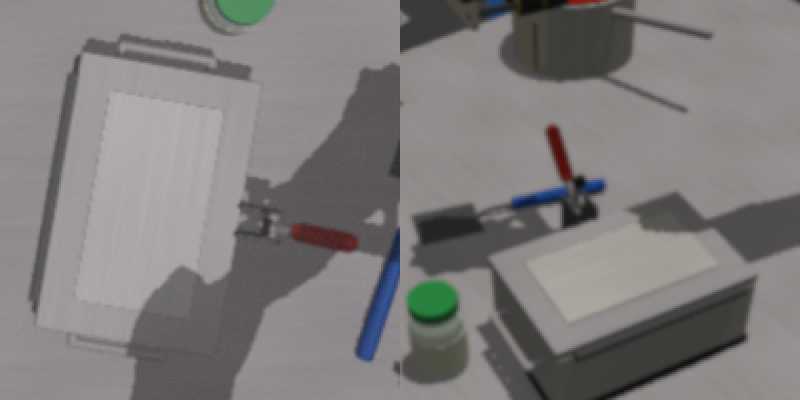

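The lid is flat and shut. The carrier and the lever (tip at crop (357,243)) have not moved. Next I'll go down behind the lever and push it over.

Request:
jog_arm(
  plan=[
    {"tx": 0,"ty": 0,"tz": -35,"rx": 0,"ry": 0,"rz": 0},
    {"tx": 0,"ty": 0,"tz": -33,"rx": 0,"ry": 0,"rz": 0},
    {"tx": 0,"ty": 0,"tz": 0,"rx": 0,"ry": 0,"rz": 0},
    {"tx": 1.5,"ty": 10,"tz": 0,"rx": 0,"ry": 0,"rz": 0},
    {"tx": 1.5,"ty": 10,"tz": 0,"rx": 0,"ry": 0,"rz": 0},
    {"tx": 1.5,"ty": 10,"tz": 0,"rx": 0,"ry": 0,"rz": 0},
    {"tx": 1.5,"ty": 10,"tz": 0,"rx": 0,"ry": 0,"rz": 0},
    {"tx": 1.5,"ty": 10,"tz": 0,"rx": 0,"ry": 0,"rz": 0},
  ],
)

```text
t: 5.45
position: [503.9, -212.9, 204.4]
ee_rot: [0.003, 0.76, 0.65, 0.01]
contact_force: [-0.6, -2.2, 2.1]
width: 0.007
```

```bash
python3 st.py; python3 - <<'E'
from h import *
b=eyes.get_image("scene")
cv2.imwrite("pics/s3.png",cv2.resize(b[30:230,200:440],(480,400),interpolation=3))
E
```

```text
t 5.45 pos [ 503.9 -212.9  204.4] car 5.9 -158.7 tipz 190.4
q [-0.01  0.45  0.44  2.07 -0.32  0.68  0.49] F [-0.6 -2.2  2.1] w 0.006623585591541595 yaw y -0.156 z [ 0.02   0.009 -1.   ]
```

View pics/s3.png

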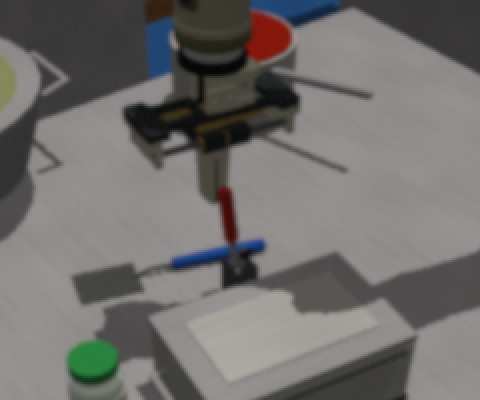

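The finger is behind the red grip (tip at pixel (222,190)) with about 2 N of contact, and the lever is moving. I'll correct the slight drift and keep pushing.

Request:
jog_arm(
  plan=[
    {"tx": 0,"ty": 8,"tz": -2,"rx": 0,"ry": 0,"rz": 0},
    {"tx": 0,"ty": 8,"tz": -2,"rx": 0,"ry": 0,"rz": 0},
    {"tx": 0.5,"ty": 8,"tz": 0,"rx": 0,"ry": 0,"rz": 0},
    {"tx": 0.5,"ty": 8,"tz": 0,"rx": 0,"ry": 0,"rz": 0},
  ],
)

```text
t: 5.9
position: [505.6, -174.3, 200.7]
ee_rot: [0.002, 0.759, 0.651, 0.011]
contact_force: [-0.6, 0.4, 0.2]
width: 0.004
```

```bash
python3 st.py; python3 - <<'E'
from h import *
b=eyes.get_image("scene")
cv2.imwrite("pics/s4.png",cv2.resize(b[30:230,200:440],(480,400),interpolation=3))
E
```

```text
t 5.9 pos [ 505.6 -174.3  200.7] car 1.0 -120.4 tipz 186.7
q [-0.08  0.44  0.44  2.1  -0.33  0.65  0.43] F [-0.6  0.4  0.2] w 0.0037278913286557095 yaw y -0.152 z [ 0.02   0.012 -1.   ]
```

View pics/s4.png

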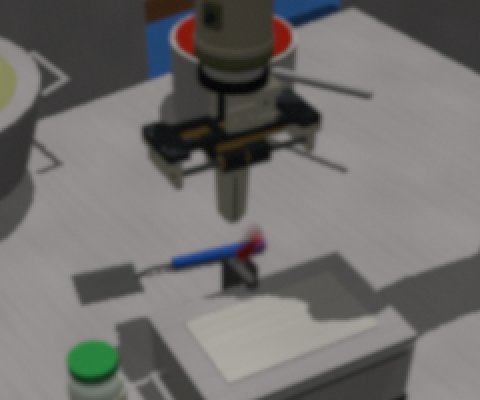

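The lever has snapped over toward the lid and the contact force is gone. I'll back the hand off and up.

Request:
jog_arm(
  plan=[
    {"tx": -5,"ty": -25,"tz": 5,"rx": 0,"ry": 0,"rz": 0},
    {"tx": -5,"ty": -25,"tz": 25,"rx": 0,"ry": 0,"rz": 0},
    {"tx": 0,"ty": -20,"tz": 40,"rx": 0,"ry": 0,"rz": 0},
    {"tx": 0,"ty": -20,"tz": 40,"rx": 0,"ry": 0,"rz": 0},
    {"tx": 0,"ty": -25,"tz": 30,"rx": 0,"ry": 0,"rz": 0},
    {"tx": 0,"ty": -25,"tz": 0,"rx": 0,"ry": 0,"rz": 0},
    {"tx": 0,"ty": 0,"tz": 0,"rx": 0,"ry": 0,"rz": 0},
  ],
)

```text
t: 6.65
position: [493.0, -312.8, 344.6]
ee_rot: [-0.002, 0.757, 0.654, 0.01]
contact_force: [0.0, 1.3, -1.1]
width: 0.002
```

```bash
python3 st.py; python3 - <<'E'
from h import *
a=eyes.get_image("top"); b=eyes.get_image("scene")
cv2.imwrite("pics/c5.png",np.hstack([cv2.resize(a[165:385,265:485],(400,400),interpolation=3),cv2.resize(b[80:280,230:430],(400,400),interpolation=3)]))
E
```

```text
t 6.65 pos [ 493.  -312.8  344.6] car 12.1 -259.0 tipz 330.6
q [ 0.1   0.34  0.53  1.82 -0.22  1.03  0.57] F [ 0.   1.3 -1.1] w 0.001976124694502673 yaw y -0.146 z [ 0.013  0.016 -1.   ]
```

View pics/c5.png

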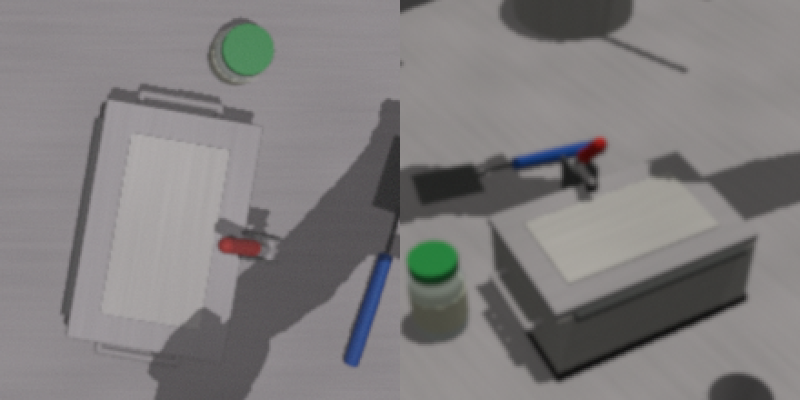

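The lid is shut, the lever leans over it (tip at about (226,245) in the top crop and (600,144) in the scene crop), and the hand is clear. I'll check the tip position, compare the carrier's position, then hand in.

```bash
python3 - <<'E'
from h import *
ct,cs=eyes.camera_params("top"),eyes.camera_params("scene")
p,e=tri(ray(ct,265+226*.55,165+245*.55),ray(cs,230+200*.5,80+145*.5))
y=-.171;ex=np.array([np.cos(y),np.sin(y)]);ey=np.array([-ex[1],ex[0]])
f=lambda P:(((P[:2]-[525.1,-55.5])@ex).round(1),((P[:2]-[525.1,-55.5])@ey).round(1),P[2].round(1))
print("tip",f(p),e)
for u,v in((107,100),(262,126),(223,362),(67,335)): print("lid corner",f(onz(ct,265+u*.55,165+v*.55,114)))
E
python3 -c "
from bench import workorder; print(workorder.job_done())"
```

```text
tip (np.float64(-2.4), np.float64(-58.5), np.float64(188.3)) 2.597163467115138
lid corner (np.float64(128.1), np.float64(86.0), np.float64(114.0))
lid corner (np.float64(130.7), np.float64(-86.8), np.float64(114.0))
lid corner (np.float64(-131.0), np.float64(-90.0), np.float64(114.0))
lid corner (np.float64(-132.0), np.float64(83.1), np.float64(114.0))
the job is handed in; nothing more can be done
None
```

The lid is shut and the clamp lever has snapped over into its clamped position. I handed the job in about 7 s into the 43 s allowed; no verdict is reported.

I pushed the lid down along its arc with the closed fingertips until it stopped. Then I pushed the lever past its centre from the outer side and backed the hand off and up, clear of everything.

- **Lid:** the fingertips stopped at z = 114 mm, the given height of the shut lid. From the top view, the four lid corners fall within about 5 mm of where they belong for a shut lid on the carrier's first measured pose.
- **Clamp:** the lever tip measures (-2, -58.5, 188) mm in the carrier frame, against (0, -59, 191) expected when clamped.
- **Surroundings:** the carrier stayed put within measuring error (about 1–2 mm). In the last pictures, the jar, spatula and part of the cup in view looked undisturbed.
- **Press force:** the last press on the lid was firmer than intended, with the tool reading about 61 N upwards. It was on the fingertips and below the 120 N wrist limit, but above the 40 N that applies to the arm and gripper body.

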